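Shim a rocking tool box

ROBOT

A 6-joint arm with a two-finger parallel gripper is mounted at the origin on a cart in front of the work surface, level with it; the furniture and walls round the work are solid. World frame = base frame: x ahead of the robot, y to its left, z up, the work surface at z = 0. Lengths are in m, angles in degrees, forces in N, time in s.
With the tool pointing down it reaches from about 0.375 to 0.9 m from the base axis. Payload 3.1 kg.
Tool frame: the origin (TCP) lies where the fingers leave the gripper's body, on its centre line; the fingertips stand 70 mm ahead of it and the grasp point (between the pads) lies 51 mm ahead of it; z points along the fingers, y is the line along which they close (so a half turn about z gives the same grasp; the last joint's range is limited). The gripper opens to 87 mm and grips with 3 to 60 N. Pads are 19 mm wide; open, the fingers measure 117 mm over their backs; the gripper's body (75 mm by 190 mm) begins 51 mm behind the grasp point.
Start: joints at [-86.774, 30.224, 82.088, -0, 67.689, -10.227], TCP at [0.145, -0.608, 0.292] pointing down, gripper open.
Joint ranges: [-176.69, 176.69], [-43.24, 126.21], [12.49, 139.97], [-82, 262], [0, 151.66], [-163.58, 163.58]. Speed limits (degrees/s): [159.86, 159.86, 180, 180, 180, 180].

INTERFACE

Orientations are given as a 3x3 rotation matrix whose columns are the frame's x, y, z axes.
In Python, from rig import readout, capture, calibration, bot, look_for gives the robot as it stands. The module is installed in compiled form; this text tells all that it offers.
- The arm moves only by the shell command python3 -m pendant 'ROWS'. ROWS is JSON, a list of rows, each a list of 7 numbers: the shift along the tool's x, y, z normalised to -1 to 1, where 1 is 200 mm, then the turn, a rotation vector about the tool's x, y, z normalised to -1 to 1, where 1 is 180 degrees, then the closure, from -1 (fully open) to 1 (shut). In form: [[dx, dy, dz, ax, ay, az, grip], ...]. A call has 1 to 8 rows; each row is the pose to reach, as a shift and turn from the pose commanded when the call began, along the tool's axes at that moment, turning the shorter way round; what a row does not reach only later rows make up. A row lasts 1/10 s, in which the tool goes at most 50 mm and 8.59 degrees, less where a joint would pass 70% of its speed; a pose out of reach is approached as far as the arm can. A call with a number of a shift or a turn outside -1 to 1 is refused whole. A call with a gripper value outside its range is refused whole. The fingers move at their own pace and stop on an object; the grip force is fixed at half the most. Time passes only in rows, so rows that repeat a pose let the fingers close. It gives the time, the measured TCP pose, the force, the opening and the grip force at its end, in the units of the state.
- readout.read_state(): the state, without advancing time (a new reading comes with each control period).
- capture(name): name is "side" or "top"; returns (picture, depth): 400x640x3 uint8, red, green, blue; 400x640 float32, m along the optical axis (not along the pixel's ray), 0 where there is no reading.
- calibration(name): a dict with "mtx" (3x3 intrinsics, pixels), "T" (4x4, takes a point from camera to world coordinates). Camera axes: x right, y down, z forward; pixel columns grow to the right and rows downward; lengths in m; the calibration is good to about 2 mm. A picture is of the moment at which its call begins. calibration takes no time and is no camera call.
- bot.hand_in(): hands the job in; it is judged then, once.
Trained networks look in the newest picture that a camera, given by its name, has taken for a name from the list of things; names that differ only in an ending like _2 or _b are one class to them, and where a whole thing is asked for, a point or a joint stands for the part that bears it (a point fixed in the world has none). Each returns a list of dicts, best first, with "conf" (0 to 1); they miss things now and then, are a little off and sometimes report something else, mostly with a low value. They report only what shows in the picture. A call takes as long as a camera call. They do not tell look-alikes from the thing itself.
- look_for(thing, camera): "extent" ([left, top, right, bottom] in pixels, round what is visible of it).
The state is a dict: "time_s": time; "joint_positions": joint angles; "qvel": joint speeds; "tau": joint torques, N m; "position": TCP position; "tcp_rot": TCP orientation; "force": force on the tool from outside, world axes, zero at the start; "moment": the same for the moment, N m; "opening": opening from 0.0 (shut) to 1.0 (fully open); "grasp_force": force on a finger pad.
Only numpy, scipy, OpenCV 4.12 (cv2) and the standard library are available. Lean on these libraries where they do the work, as an engineer would, in place of code of your own. Each camera call takes 0.05 s, during which the arm holds its last target. There are 200 camera calls.

TASK

The low wooden tool box rocks, because the foot at its near left corner is too short. First press down on the lid at that corner with the fingertips and feel it dip, then push the long wooden wedge by its thick end, flat along the bench, under that foot just until it is snug and the box no longer rocks but still stands level, and press the same corner again, firmly, to check that it does not give. Only touch and push: do not lift or carry the box or the wedge, leave the other things alone, and finish clear of everything.

Things in the scene. Friction and masses are not known exactly. Their poses are not given: they have to be found in the camera images.
- tool_box: closed wooden tool box, dark lid, brass corner plates, 146 x 206 mm (x, y), lid top 72 mm above the bench, about 1.8 kg, loose. Origin: centre of the underside at bench height; x from its near face (x = -70 mm, lid edge -73 mm, with catch plate) to the far face, y to its left. Stands on four domed feet at x = +-50, y = +-80 mm; the one at (-50, +80), near left, is 4 to 7.5 mm too short (varies)
- press_point (a point): point on top of the lid straight above the short foot, the place to press. The box rests level on the other three feet; a press here tips it down onto the short foot (from 3 N; 8 to 12 N if the fingertips stick and do not follow the lid's small outward swing), and let go it tips back level. On a snug wedge 15 N sinks it less than 1 mm. The last press counts from 4 N held 0.2 s
- short_foot_center (a point): centre of the ball of 12 mm radius that forms the end of the short foot; 16 to 19.5 mm above the bench while the box stands level. Axes as the box's
- wedge: plain wooden wedge, 105 (x) x 44 (y) mm, on the bench before the short foot: 17 mm thick at the near end (x = -52.5 mm, dark round mark), evenly down to 2 mm at the tip (x = +52.5). Origin: centre of the underside, x to the tip. 0.08 kg; slides with under 1.5 N and does not slip back; once the foot bears on it the push rises past 4 N within a few mm, and far more pushing jacks the box up
- wedge_slope (a point): middle of the wedge's sloping top face, 9.5 mm above its underside; x points down the slope to the tip, y to the wedge's left, z square out of the slope. The wedge touches the foot when the centre of the foot's ball is 12 mm along this z; the foot should bear within 20 mm of the slope's middle line (y). A flat push on the thick end's face at up to 25 degrees aslant carries the wedge along without slipping
- tape_roll: roll of brown tape lying flat, 62 mm across, 24 mm high; leave it alone. Origin: centre of its underside
- pliers: pliers with red handles, 166 mm long; leave it alone. Origin: centre of its underside
- oak_offcut: oak moulding offcut, 120 x 30 x 19 mm; leave it alone. Origin: centre of its underside
- jar: small white jar with a black lid, 46 mm across, 56 mm high; leave it alone. Origin: centre of its underside
- card_core_1: open card tube standing on end, 140 mm across, 114 mm high; leave it alone. Origin: centre of its underside
Things that resemble listed ones, but are neither listed nor needed, are in the scene too. Leave any red or yellow look-alike of the wedge alone.

How it is judged (in metres and radians):
On the way, in this order (a step that is already met when the one before it is completed fails the run):
1. the lid is pressed over the short foot and the box rocks down there (contact force between the fingers and tool_box above 1.5 N and angle between tool_box's own z axis and vertical above 0.03 rad and x of the grasp point in the frame of tool_box below -0.01 m and y of the grasp point in the frame of tool_box above 0.03 m), for 0.1 s.
2. the wedge is pushed in until it fits snugly under the short foot, the box level and not touched (z of short_foot_center in the frame of wedge_slope below 0.0135 m and angle between tool_box's own z axis and vertical below 0.018 rad and y of short_foot_center in the frame of wedge_slope between -0.02 and 0.02 m and x of short_foot_center in the frame of wedge_slope between -0.03 and 0.05 m and contact force between the fingers and tool_box below 0.1 N), for 0.1 s.
3. the same corner is pressed again with at least 4 N and does not give (z of short_foot_center in the frame of wedge_slope below 0.0135 m and angle between tool_box's own z axis and vertical below 0.018 rad and y of short_foot_center in the frame of wedge_slope between -0.02 and 0.02 m and x of short_foot_center in the frame of wedge_slope between -0.03 and 0.05 m and contact force between the fingers and tool_box above 4 N and x of the grasp point in the frame of tool_box below -0.01 m and y of the grasp point in the frame of tool_box above 0.03 m and z of the grasp point in the frame of tool_box above 0.06 m), for 0.2 s.
At the end, for the whole second after the job is handed in: The wedge lies under the short foot with less than 1.5 mm of play between them (foot within 20 mm of the wedge's middle line), the box stands level within 1 degree (0.018 rad), and both are at rest (z of short_foot_center in the frame of wedge_slope below 0.0135 m and angle between tool_box's own z axis and vertical below 0.018 rad and y of short_foot_center in the frame of wedge_slope between -0.02 and 0.02 m and x of short_foot_center in the frame of wedge_slope between -0.03 and 0.05 m and linear speed of each of tool_box, wedge below 0.01 m/s); the robot touches nothing.
It fails at once if the wedge is lifted or tipped (height (world z) of wedge above 0.012 m or angle between wedge's own z axis and vertical above 0.35 rad).
It fails at once if the box is lifted (height (world z) of tool_box above 0.012 m).
It fails at once if the box is shoved more than 40 mm (distance of tool_box from where it was at the start of the episode above 0.04 m).
It fails at once if one of the other loose things is moved more than 25 mm (distance of any of tape_roll, pliers, oak_offcut, jar, card_core_1 from where it was at the start of the episode above 0.025 m).
It also fails if it takes over 64 s, if anything falls off the work surface, if the arm or the gripper's body presses on something with over 40 N, if the wrist force passes 120 N, or if a joint passes its speed limit or range.

## Working session

There is one attempt and no reset: what is moved stays moved. The work goes in short steps, Python scripts to look and compute and a shell command to move; the robot and the scene stay as the last step left them, time stands still between calls to the robot, and variables do not carry over. Pictures are saved under pics/ and viewed, at most 10 in all, crops included, and the job is handed in when it is done.

```bash
mkdir -p pics; cat > h.py <<'E'
import numpy as np,cv2
from rig import readout,capture,calibration,bot,look_for
def world(cam,d):
    c=calibration(cam);K=np.array(c["mtx"]);T=np.array(c["T"])
    v,u=np.mgrid[0:d.shape[0],0:d.shape[1]]
    P=np.stack([(u-K[0,2])/K[0,0]*d,(v-K[1,2])/K[1,1]*d,d],-1)
    W=P@T[:3,:3].T+T[:3,3]; W[d==0]=np.nan
    return W
E
python3 - <<'E'
from h import *
for c in ("top","side"):
    p,d=capture(c); cv2.imwrite(f"pics/{c}0.png",p[:,:,::-1]); np.save(f"{c}0.npy",d);np.save(f"{c}0p.npy",p)
    W=world(c,d)
    for t in ("tool_box","wedge","tape_roll","pliers","oak_offcut","jar","card_core_1"):
        for r in look_for(t,c)[:3]:
            e=r["extent"];u,v=int((e[0]+e[2])/2),int((e[1]+e[3])/2)
            print(c,t,round(r["conf"],2),np.round(e),W[v,u].round(3))
s=readout.read_state();print(s["time_s"],s["position"],np.round(s["tcp_rot"],3),s["force"],s["opening"])
E
```

```text
top tool_box 0.65 [254. 107. 350. 188.] [0.698 0.117 0.071]
top wedge 0.95 [238. 256. 284. 290.] [0.398 0.226 0.012]
top wedge 0.66 [188. 280. 233. 317.] [0.335 0.351 0.009]
top wedge 0.62 [326. 221. 366. 256.] [0.478 0.01  0.009]
top tape_roll 0.74 [394. 204. 419. 229.] [ 0.532 -0.145 -0.   ]
top tape_roll 0.41 [186. 226. 231. 243.] [nan nan nan]
top pliers 0.83 [166. 140. 224. 189.] [0.673 0.393 0.001]
top oak_offcut 0.61 [187. 225. 230. 244.] [nan nan nan]
top jar 0.84 [416. 122. 443. 146.] [ 0.731 -0.193  0.056]
top card_core_1 0.65 [407. 239. 462. 311.] [ 0.385 -0.21   0.001]
side tool_box 0.66 [240. 183. 303. 233.] [0.685 0.174 0.074]
side wedge 0.73 [352. 278. 373. 294.] [0.352 0.335 0.005]
side wedge 0.7 [300. 229. 332. 242.] [0.547 0.172 0.008]
side wedge 0.65 [336. 202. 370. 225.] [0.485 0.018 0.009]
side tape_roll 0.54 [344. 180. 364. 195.] [ 0.526 -0.115  0.028]
side pliers 0.67 [229. 252. 252. 292.] [0.577 0.527 0.129]
side oak_offcut 0.54 [297. 263. 324. 277.] [0.495 0.331 0.011]
side jar 0.61 [342. 177. 362. 196.] [ 0.542 -0.152  0.01 ]
side jar 0.51 [300. 162. 312. 180.] [ 0.73  -0.177  0.03 ]
side card_core_1 0.95 [378. 152. 420. 196.] [ 0.377 -0.137  0.09 ]
0.8 [ 0.14541513 -0.60782547  0.29225227] [[ 0.973  0.233 -0.   ]
 [ 0.233 -0.973  0.   ]
 [-0.    -0.    -1.   ]] [-0.63661536 -0.23414104  1.04872917] 1.0023510962111621
```

```bash
python3 - <<'E'
import cv2
p=cv2.imread("pics/top0.png")[90:340,150:480]
cv2.imwrite("pics/topc.png",cv2.resize(p,(792,600),interpolation=cv2.INTER_CUBIC))
p=cv2.imread("pics/side0.png")[140:310,200:430]
cv2.imwrite("pics/sidec.png",cv2.resize(p,(800,591),interpolation=cv2.INTER_CUBIC))
E
```

```text
(no output)
```

View pics/topc.png

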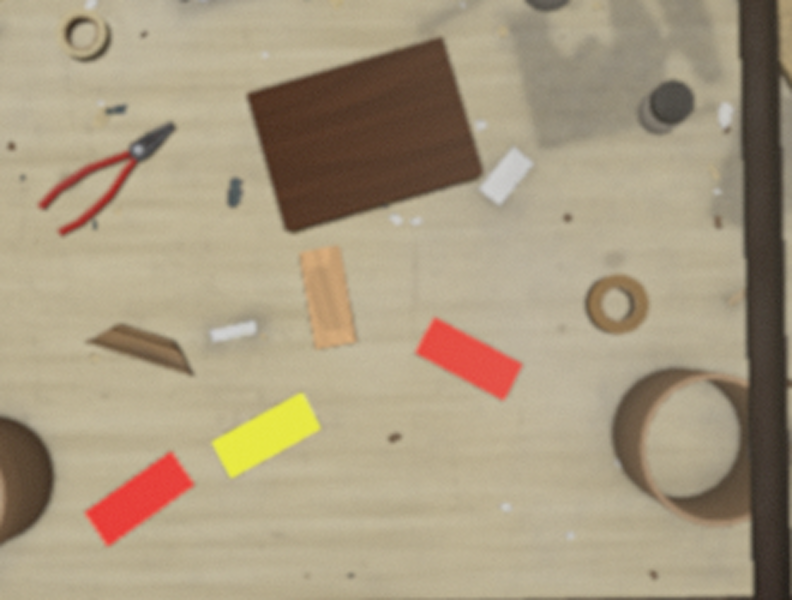

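View pics/sidec.png

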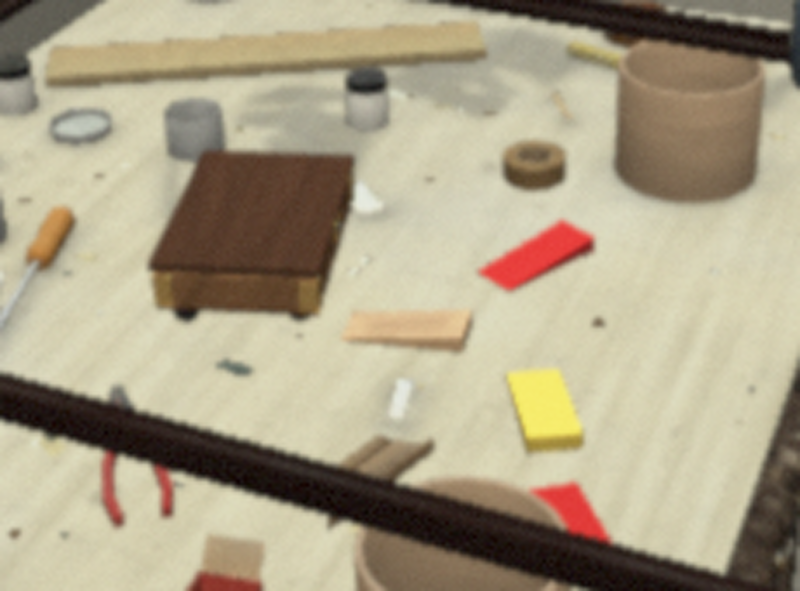

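The wedge candidates in the top view are wood at full-frame (286,214), red at (346,238) and (210,298), and yellow at (261,273). The plain wooden one is meant: it is the only wood-coloured one and it lies before the near left foot. I'll confirm it in an enlarged crop and measure the box, the wedge and the dark bars.

```bash
python3 - <<'E'
from h import *
for c in("top","side"):
    d=np.load(f"{c}0.npy");p=np.load(f"{c}0p.npy");W=world(c,d)
    print(c,np.array(calibration(c)["T"]).round(3)[:3,3])
    hi=(W[...,2]>0.13)&(p.max(-1)<70)
    for y,x in [(100,462),(200,466),(330,470)] if c=="top" else [(256,220),(272,270),(288,330),(146,400),(150,425)]:
        print(c,x,y,W[y,x].round(3),p[y,x])
d=np.load("top0.npy");p=np.load("top0p.npy");W=world("top",d)
m=((W[...,2]>0.055)&(W[...,2]<0.085)); m[:, :240]=0;m[:,360:]=0;m[195:]=0;m[:100]=0
pts=W[m][:,:2].astype(np.float32);r=cv2.minAreaRect(pts);print("box",r,np.median(W[m][:,2]),cv2.boxPoints(r).round(3))
hsv=cv2.cvtColor(p,cv2.COLOR_RGB2HSV)
print("bench",p[210,260],hsv[210,260],"wedge",hsv[214,286])
m=(hsv[...,1]>90);m[:185]=0;m[240:]=0;m[:,:268]=0;m[:,302:]=0
print(m.sum());pts=W[m&~np.isnan(W[...,2])]
r=cv2.minAreaRect(pts[:,:2].astype(np.float32));print("wedge",r,cv2.boxPoints(r).round(3))
# height profile
c0=pts.mean(0);A=np.c_[pts[:,:2]-c0[:2],np.ones(len(pts))];print(c0,np.linalg.lstsq(A,pts[:,2],rcond=None)[0])
a=cv2.resize(p[:,:,::-1],(640,400));cv2.imwrite("pics/full.png",a)
b=p[175:245,255:315,::-1];cv2.imwrite("pics/wed.png",np.hstack([cv2.resize(a,(0,0),fx=.75,fy=.75),cv2.resize(b,(257,300),interpolation=cv2.INTER_CUBIC)]))
E
```

```text
top [0.508 0.075 0.926]
top 462 100 [ 0.781 -0.242  0.143] [71 61 51]
top 466 200 [ 0.561 -0.245  0.133] [68 57 49]
top 470 330 [ 0.279 -0.247  0.121] [62 49 44]
side [0.088 1.224 0.777]
side 220 256 [0.642 0.504 0.137] [48 38 30]
side 270 272 [0.501 0.525 0.146] [33 21 22]
side 330 288 [0.363 0.527 0.144] [43 30 25]
side 400 146 [ 0.405 -0.257  0.137] [28 20 17]
side 425 150 [ 0.32  -0.259  0.133] [29 20 15]
box ((0.7030875086784363, 0.11523318290710449), (0.14863868057727814, 0.2059738039970398), 15.514328002929688) 0.07184771404940848 [[ 0.604  0.195]
 [ 0.659 -0.004]
 [ 0.802  0.036]
 [ 0.747  0.234]]
bench [188 179 150] [ 23  52 188] wedge [ 16 103 185]
672
wedge ((0.5518643856048584, 0.1612033247947693), (0.12042549252510071, 0.04217223823070526), 9.835594177246094) [[0.489 0.172]
 [0.496 0.13 ]
 [0.615 0.151]
 [0.608 0.192]]
[0.54297468 0.15982364 0.01029688] [-0.1067527   0.03584674  0.01029688]
```

View pics/wed.png

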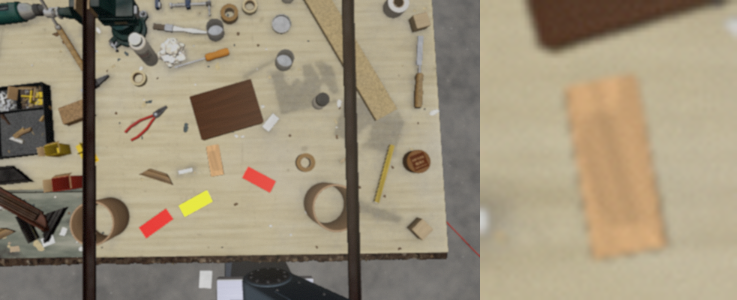

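The enlarged crop shows a plain wooden wedge with its thick end toward the robot (wide end at crop (628,250), tip at (600,85)), pointing at the near-left box corner. Two dark rails run at y≈-0.25 and y≈0.52, about 0.145 m high, and the start height clears them. I'm moving over the press point with the fingers shut.

```bash
R='[0.82,-0.815,0,0,0,0,1]'; python3 -m pendant '[[0.4,-0.4,0,0,0,0,1],[0.82,-0.815,0,0,0,0,1],[0.82,-0.815,0,0,0,0,1],[0.82,-0.815,0,0,0,0,1],[0.82,-0.815,0,0,0,0,1],[0.82,-0.815,0,0,0,0,1],[0.82,-0.815,0,0,0,0,1]]'
```

```text
time_s: 1.5
position: [0.2674, -0.4112, 0.2927]
tcp_rot: [[0.972, 0.234, 0.0], [0.234, -0.972, -0.002], [-0.0, 0.002, -1.0]]
force: [0.5, -1.6, 1.0]
opening: 0.452
grasp_force: 0.0
```

```bash
python3 - <<'E'
from h import *
d=np.load("top0.npy");p=np.load("top0p.npy");W=world("top",d)
hsv=cv2.cvtColor(p,cv2.COLOR_RGB2HSV)
m=(hsv[...,1]>80)&(hsv[...,2]>140);m[:185]=0;m[240:]=0;m[:,:268]=0;m[:,302:]=0
n,l,s,c=cv2.connectedComponentsWithStats(m.astype(np.uint8));k=1+s[1:,4].argmax();m=l==k;print(s[k],m.sum())
r=cv2.minAreaRect(np.argwhere(m)[:,::-1].astype(np.float32));print(r)
T=np.array(calibration("top")["T"]);K=np.array(calibration("top")["mtx"])
def bp(u,v,z):
    q=T[:3,:3]@np.linalg.inv(K)@[u,v,1];return T[:3,3]+q*(z-T[2,3])/q[2]
for q in cv2.boxPoints(r): print(q,bp(*q,0.017 if q[1]>214 else 0.002).round(4))
E
```

```text
[275 192  24  44 715] 715
((285.9264831542969, 213.38815307617188), (41.170169830322266, 17.579063415527344), 79.87532806396484)
[273.65518 194.66875] [0.5911 0.1916 0.002 ]
[290.96048 191.5785 ] [0.5983 0.1474 0.002 ]
[298.19778 232.10756] [0.4951 0.1292 0.017 ]
[280.8925 235.1978] [0.4881 0.1724 0.017 ]
```

```bash
python3 -m pendant '[[0.82,-0.815,0,0,0,0,1],[0.82,-0.815,0,0,0,0,1],[0.82,-0.815,0,0,0,0,1],[0.82,-0.815,0,0,0,0,1],[0.82,-0.815,0,0,0,0,1],[0.82,-0.815,0,0,0,0,1]]' | head -2; python3 -m pendant '[[0.82,-0.815,0,0,0,0,1],[0.82,-0.815,0,0,0,0,1],[0.82,-0.815,0,0,0,0,1],[0.82,-0.815,0,0,0,0,1],[0.82,-0.815,0,0,0,0,1],[0.82,-0.815,0,0,0,0,1]]' | head -2;  python3 -m pendant '[[0.82,-0.815,0,0,0,0,1],[0.82,-0.815,0,0,0,0,1],[0.82,-0.815,0,0,0,0,1],[0.82,-0.815,0,0,0,0,1],[0.82,-0.815,0,0,0,0,1],[0.82,-0.815,0,0,0,0,1],[0.82,-0.815,0,0,0,0,1]]'
```

```text
time_s: 2.1
position: [0.39, -0.2131, 0.2924]
time_s: 2.7
position: [0.5131, -0.0171, 0.2924]
time_s: 3.4
position: [0.6324, 0.1768, 0.2915]
tcp_rot: [[0.973, 0.232, -0.001], [0.232, -0.973, -0.001], [-0.001, 0.001, -1.0]]
force: [-0.6, -0.1, -0.4]
opening: 0.005
grasp_force: 0.0
```

```bash
python3 -m pendant '[[0.005,-0.01,0.25,0,0,0,1],[0.005,-0.01,0.5,0,0,0,1],[0.005,-0.01,0.65,0,0,0,1],[0.005,-0.01,0.72,0,0,0,1],[0.005,-0.01,0.72,0,0,0,1],[0.005,-0.01,0.72,0,0,0,1]]'; python3 -m pendant '[[0,0,0.01,0,0,0,1],[0,0,0.02,0,0,0,1],[0,0,0.03,0,0,0,1],[0,0,0.035,0,0,0,1],[0,0,0.035,0,0,0,1]]'
```

```text
time_s: 4.0
position: [0.6334, 0.1799, 0.1497]
tcp_rot: [[0.973, 0.231, 0.002], [0.231, -0.973, 0.0], [0.002, 0.0, -1.0]]
force: [-0.3, -0.0, 0.2]
opening: 0.007
grasp_force: 0.0
time_s: 4.5
position: [0.6323, 0.1813, 0.1415]
tcp_rot: [[0.973, 0.233, 0.0], [0.233, -0.973, 0.0], [0.0, -0.0, -1.0]]
force: [-0.3, 0.6, 2.4]
opening: 0.006
grasp_force: 0.7
```

```bash
for i in 1; do python3 -m pendant '[[0,0,0.005,0,0,0,1],[0,0,0.01,0,0,0,1],[0,0,0.015,0,0,0,1],[0,0,0.015,0,0,0,1]]' | grep -E "posi|^force"; done; python3 -m pendant '[[0,0,0.004,0,0,0,1],[0,0,0.008,0,0,0,1],[0,0,0.01,0,0,0,1],[0,0,0.01,0,0,0,1]]'| grep -E "posi|^force"
```

```text
position: [0.6305, 0.1819, 0.1386]
force: [-3.5, 1.9, 6.7]
position: [0.6292, 0.1823, 0.1366]
force: [-6.4, 2.6, 8.6]
```

```bash
python3 -m pendant '[[-0.005,-0.002,0.004,0,0,0,1],[-0.01,-0.004,0.008,0,0,0,1],[-0.01,-0.004,0.01,0,0,0,1],[-0.01,-0.004,0.01,0,0,0,1]]'| grep -E "posi|^force"; python3 - <<'E'
from h import *
p,d=capture("top");W=world("top",d)
m=(W[...,2]>0.045)&(W[...,2]<0.082);m[:, :240]=0;m[:,360:]=0;m[195:]=0;m[:100]=0
P=W[m];P=P[(P[:,0]>0.69)|(P[:,1]<0.08)]
c=P.mean(0)
for _ in range(3):
    k=np.linalg.lstsq(np.c_[P[:,:2]-c[:2],np.ones(len(P))],P[:,2],rcond=None)[0]
    r=P[:,2]-np.c_[P[:,:2]-c[:2],np.ones(len(P))]@k; P=P[abs(r)<.006]
print("tilt",k, np.hypot(*k[:2]))
W0=world("top",np.load("top0.npy"));m=(W0[...,2]>0.06)&(W0[...,2]<0.082);m[:, :240]=0;m[:,360:]=0;m[195:]=0;m[:100]=0
P=W0[m];print(np.linalg.lstsq(np.c_[P[:,:2]-c[:2],np.ones(len(P))],P[:,2],rcond=None)[0])
E
```

```text
position: [0.6282, 0.1825, 0.1355]
force: [-5.1, 2.6, 10.1]
tilt [ 0.06786394 -0.01824757  0.07391077] 0.07027437885712354
[ 1.81165709e-03 -4.55791488e-05  7.18461417e-02]
```

The lid tilts about 0.070 rad toward the near-left corner, so the dip is confirmed. I'll lift off and go behind the wedge.

```bash
python3 -m pendant '[[0,0,-0.05,0,0,0,1],[0,0,-0.15,0,0,0,1],[0,0,-0.35,0,0,0,1],[-0.25,0,-0.35,0,0,0.017,1],[-0.5,-0.01,-0.35,0,0,0.017,1],[-0.75,-0.01,-0.35,0,0,0.017,1],[-0.81,-0.01,-0.35,0,0,0.017,1],[-0.81,-0.01,-0.35,0,0,0.017,1]]'; python3 - <<'E'
from h import *
p,d=capture("top");W=world("top",d)
m=(W[...,2]>0.06)&(W[...,2]<0.08);m[:, :240]=0;m[:,360:]=0;m[195:]=0;m[:100]=0
r=cv2.minAreaRect(W[m][:,:2].astype(np.float32));print(r)
E
```

```text
time_s: 6.55
position: [0.4703, 0.1453, 0.2046]
tcp_rot: [[0.984, 0.18, -0.001], [0.18, -0.984, -0.0], [-0.001, 0.0, -1.0]]
force: [0.4, 0.9, 0.4]
opening: 0.003
grasp_force: 0.0
((0.7034870386123657, 0.11508036404848099), (0.14850391447544098, 0.20648229122161865), 15.333586692810059)
```

```bash
python3 -m pendant '[[0,-0.007,0.25,0,0,0,1],[0,-0.007,0.45,0,0,0,1],[0,-0.007,0.58,0,0,0,1],[0,-0.007,0.64,0,0,0,1],[0,-0.007,0.64,0,0,0,1],[0,-0.007,0.64,0,0,0,1],[0,-0.007,0.64,0,0,0,1]]'|grep -E "posi|^force"; python3 -m pendant '[[0.03,0,0,0,0,0,1],[0.06,0,0,0,0,0,1],[0.09,0,0,0,0,0,1],[0.12,0,0,0,0,0,1],[0.15,0,0,0,0,0,1],[0.18,0,0,0,0,0,1],[0.2,0,0,0,0,0,1],[0.2,0,0,0,0,0,1]]'|grep -E "posi|^force"
```

```text
position: [0.4733, 0.1472, 0.0775]
force: [0.5, 1.0, 0.1]
position: [0.5124, 0.1544, 0.0762]
force: [-0.9, -0.0, 0.2]
```

```bash
python3 -m pendant '[[0.02,0,0,0,0,0,1],[0.04,0,0,0,0,0,1],[0.06,0,0,0,0,0,1],[0.08,0,0,0,0,0,1],[0.09,0,0,0,0,0,1],[0.1,0,0,0,0,0,1],[0.1,0,0,0,0,0,1]]'|grep -E "posi|^force"; python3 - <<'E'
from h import *
for c in("side","top"):
    p,d=capture(c)
    q=p[170:250,230:370,::-1] if c=="side" else p[160:240,230:370,::-1]
    cv2.imwrite(f"pics/p1{c}.png",cv2.resize(q,(700,400),interpolation=cv2.INTER_CUBIC))
E
```

```text
position: [0.5311, 0.1579, 0.0763]
force: [-1.0, -0.2, 0.3]
```

View pics/p1side.png

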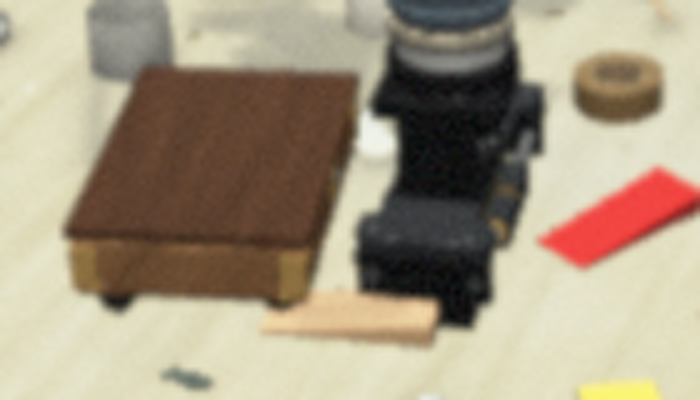

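The fingers stand flush on the wedge's thick end (crop (440,320)) and the tip (265,325) has reached the foot (280,300). I'll push on slowly and watch the force.

```bash
python3 -m pendant '[[0.01,0,0,0,0,0,1],[0.02,0,0,0,0,0,1],[0.03,0,0,0,0,0,1],[0.035,0,0,0,0,0,1],[0.035,0,0,0,0,0,1]]'|grep -E "posi|^force"; python3 -m pendant '[[0.01,0,0,0,0,0,1],[0.02,0,0,0,0,0,1],[0.02,0,0,0,0,0,1]]'|grep -E "posi|^force"
```

```text
position: [0.5383, 0.1592, 0.0763]
force: [0.6, -0.7, 0.2]
position: [0.5422, 0.1599, 0.0763]
force: [0.2, -0.3, 0.2]
```

```bash
python3 -m pendant '[[0.005,0,0,0,0,0,1],[0.01,0,0,0,0,0,1],[0.01,0,0,0,0,0,1]]'|grep -E "posi|^force"
```

```text
position: [0.5439, 0.1602, 0.0763]
force: [-0.4, -0.8, 0.1]
```

```bash
python3 -m pendant '[[0.005,0,0,0,0,0,1],[0.01,0,0,0,0,0,1],[0.01,0,0,0,0,0,1]]'|grep -E "posi|^force"
```

```text
position: [0.5461, 0.1606, 0.0763]
force: [-0.5, 0.4, 0.1]
```

```bash
python3 -m pendant '[[0.005,0,0,0,0,0,1],[0.01,0,0,0,0,0,1],[0.01,0,0,0,0,0,1]]'|grep -E "posi|^force"
```

```text
position: [0.548, 0.161, 0.0763]
force: [0.1, -0.2, -0.8]
```

```bash
python3 -m pendant '[[0.005,0,0,0,0,0,1],[0.01,0,0,0,0,0,1],[0.01,0,0,0,0,0,1]]'|grep -E "posi|^force"
```

```text
position: [0.5491, 0.1612, 0.0762]
force: [-2.3, -0.2, 2.9]
```

```bash
python3 -m pendant '[[0.005,0,0,0,0,0,1],[0.007,0,0,0,0,0,1],[0.007,0,0,0,0,0,1]]'|grep -E "posi|^force"
```

```text
position: [0.5499, 0.1614, 0.0762]
force: [-4.1, -0.4, 4.8]
```

```bash
python3 -m pendant '[[0.004,0,0,0,0,0,1],[0.006,0,0,0,0,0,1],[0.006,0,0,0,0,0,1]]'|grep -E "posi|^force"; python3 -m pendant '[[-0.02,0,0,0,0,0,1],[-0.06,0,0,0,0,0,1],[-0.12,0,0,0,0,0,1],[-0.15,0,-0.2,0,0,0,1],[-0.15,0,-0.4,0,0,0,1],[-0.15,0,-0.55,0,0,0,1],[-0.15,0,-0.6,0,0,0,1]]'|grep -E "posi|^force";  python3 - <<'E'
from h import *
p,d=capture("top");W=world("top",d)
m=(W[...,2]>0.06)&(W[...,2]<0.08);m[:, :240]=0;m[:,360:]=0;m[195:]=0;m[:100]=0
P=W[m];r=cv2.minAreaRect(P[:,:2].astype(np.float32));print(r)
c=P.mean(0);print("tilt",np.linalg.lstsq(np.c_[P[:,:2]-c[:2],np.ones(len(P))],P[:,2],rcond=None)[0])
p,d=capture("side")
cv2.imwrite("pics/p2.png",cv2.resize(p[170:250,230:370,::-1],(700,400),interpolation=cv2.INTER_CUBIC))
E
```

```text
position: [0.5504, 0.1616, 0.0762]
force: [-5.6, -1.7, 5.7]
position: [0.5249, 0.1566, 0.1995]
force: [0.6, -0.3, -0.5]
((0.7032202482223511, 0.11496081203222275), (0.14854364097118378, 0.20609000325202942), 15.149699211120605)
tilt [ 0.00152788 -0.00039056  0.07182039]
```

View pics/p2.png

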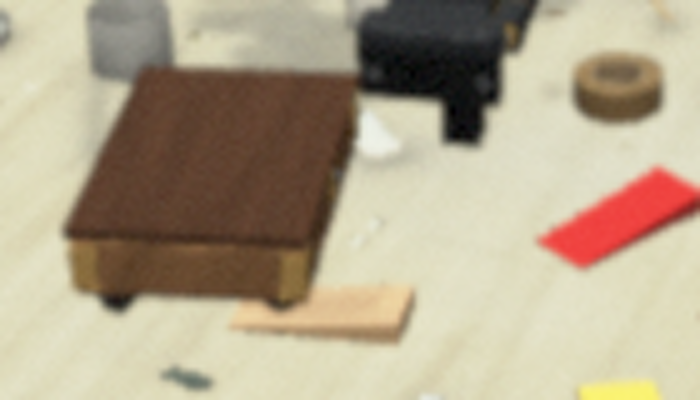

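The wedge now sits under the foot (crop (280,300)) and the box is level. Now the check press at the same corner.

```bash
python3 -m pendant '[[0.25,-0.007,0,0,0,0,1],[0.48,-0.015,0,0,0,0,1],[0.555,-0.015,0,0,0,0,1],[0.555,-0.015,0,0,0,0,1],[0.555,-0.015,0.15,0,0,0,1],[0.555,-0.015,0.25,0,0,0,1],[0.555,-0.015,0.26,0,0,0,1],[0.555,-0.015,0.26,0,0,0,1]]'|grep -E "posi|^force"; python3 -m pendant '[[0,0,0.01,0,0,0,1],[0,0,0.02,0,0,0,1],[0,0,0.03,0,0,0,1],[0,0,0.035,0,0,0,1],[0,0,0.035,0,0,0,1]]'|grep -E "posi|^force"
```

```text
position: [0.6288, 0.179, 0.1423]
force: [0.2, 0.4, 0.3]
position: [0.6295, 0.1792, 0.1412]
force: [-7.9, -1.0, 23.2]
```

```bash
python3 -m pendant '[[0,0,0.004,0,0,0,1],[0,0,0.005,0,0,0,1],[0,0,0.005,0,0,0,1]]'|grep -E "posi|^force"
```

```text
position: [0.6294, 0.1792, 0.1411]
force: [-10.1, -1.6, 27.1]
```

The press reached 27 N with hardly any give, so the wedge is snug. I'll retreat and verify.

```bash
python3 -m pendant '[[0,0,-0.02,0,0,0,1],[0,0,-0.1,0,0,0,1],[0,0,-0.3,0,0,0,1],[0,0,-0.5,0,0,0,1],[-0.2,0,-0.6,0,0,0,1],[-0.4,0,-0.6,0,0,0,1],[-0.4,0,-0.6,0,0,0,1],[-0.4,0,-0.6,0,0,0,1]]'|grep -E "time|posi|^force";  python3 - <<'E'
from h import *
p,d=capture("top");W=world("top",d)
m=(W[...,2]>0.06)&(W[...,2]<0.08);m[:, :240]=0;m[:,360:]=0;m[195:]=0;m[:100]=0
P=W[m];r=cv2.minAreaRect(P[:,:2].astype(np.float32));print(r)
c=P.mean(0);print("tilt",np.linalg.lstsq(np.c_[P[:,:2]-c[:2],np.ones(len(P))],P[:,2],rcond=None)[0])
p,d=capture("side")
cv2.imwrite("pics/p3.png",cv2.resize(p[170:250,230:370,::-1],(700,400),interpolation=cv2.INTER_CUBIC))
E
```

```text
time_s: 14.7
position: [0.5517, 0.1648, 0.2567]
force: [-0.1, -1.1, -0.8]
((0.7027522325515747, 0.11458556354045868), (0.1462564766407013, 0.2057611495256424), 15.453047752380371)
tilt [ 0.00062882 -0.00018339  0.07182768]
```

View pics/p3.png

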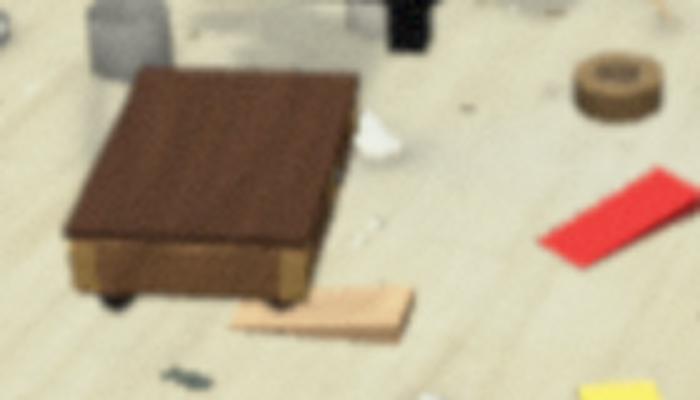

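The box is level, the wedge has not moved from under the foot, and the gripper is clear.

```bash
python3 -c "
from rig import bot
print(bot.hand_in())"
```

```text
the job is handed in; nothing more can be done
None
```

The job is handed in, though no verdict was returned: the first press tipped the box about 0.07 rad, the wedge is snug under the short foot with the box level, the second press at about 27 N gave almost nothing, and the arm finished clear.

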